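Dispense the large ballast ball with the rocking lever

TASK

With the fingertips, press down the paddle of the rocking lever whose gate holds back the larger steel ball, keep it down until that ball has run through the copper funnel into the steel cup, then let the lever come up again so that its gate is shut. Keep the smaller ball behind its own gate, do not touch the balls or the cup, and leave everything else on the table where it is.

Things in the scene. Friction and masses are not known exactly. Their poses are not given: they have to be found in the camera images.
- organizer: Fixed rosewood organizer, a drawer block 150 x 170 x 100 mm; origin on the table under it, +x from the paddles to the funnel, +y to the left lane. On top two lanes 30 mm wide, at y = +30 (left) and -30 mm (right), slope down towards +x to a funnel; each has a two-pronged gate at x = 45 mm with one ball waiting behind it. Tallest: the lever pivot posts, 166 mm high, at x = -30, y = +-75 mm.
- funnel (a point): Centre of the mouth of the copper funnel, 116 mm across, rim 100 mm above the table, at x = 128, y = 0 of the organizer; both lanes end over it and its spout feeds the cup below.
- lever_left (a joint): Left aluminium rocking lever, for the left lane, along the organizer's x, pivot at x = -30, y = 64, z = 155 mm. 0 = gate shut; grows as the paddle goes down and the gate at the other end rises; stop at 0.42 rad. A spring returns it to 0; at the paddle it takes about 3 N to start and 6 N at the stop. The large ball passes beyond about 0.33 rad.
- lever_right (a joint): Right rocking lever, the mirror image, for the right lane (y = -30 mm), same values and spring.
- press_left (a point): Centre of the top of the left lever's flat paddle, 42 mm along the lever x 34 mm wide, 105 mm from the pivot on the -x side, about 162 mm above the table at rest, at y = 72 mm of the organizer. It sinks about 43 mm to the stop, moving about 6 mm towards the pivot. Nothing taller than 40 mm is under it; the space above is free.
- press_right (a point): The same point of the right lever's paddle, at y = -72 mm of the organizer.
- large_ball: Steel ballast ball, 24 mm diameter, origin at its centre; waits behind the gate of the left or the right lane.
- small_ball: Steel ballast ball, 14 mm diameter, origin at its centre; waits in the other lane.
- cup: Loose small steel cup, 60 mm across the rim, 40 mm high, open at the top, origin at the centre of its underside; stands on the table under the funnel's spout.
- motor: Loose matte grey motor, 28 mm diameter, 34 mm high with its shaft, origin at the centre of its underside; stands between and below the paddles. Bystander.
- clamp: Loose purple anodized arm clamp, 44 x 24 x 26 mm, origin at the centre of its underside. Bystander.
- receiver: Loose black plastic receiver case, 45 x 26 x 14 mm, origin at the centre of its underside. Bystander.
- prop_guard: Loose clear polycarbonate prop guard ring, 84 mm diameter, 14 mm high, origin at the centre of its underside. Bystander.
- driver: Loose screwdriver, 150 mm long, lying on the table. Bystander.
- battery: Loose battery pack, 75 x 35 x 28 mm, lying on the table to the left, origin at the centre of its underside. Bystander.
- propeller: Loose grey two-bladed propeller, 128 mm long, 8 mm high, lying on the table to the right, origin at the centre of its underside. Bystander.

How it is judged:
On the way, in this order (a step that is already met when the one before it is completed fails the run):
1. the lever of the large ball's lane is pressed down and its gate is lifting (((y of large_ball in the frame of organizer above 0.01 m and value of joint lever_left above 0.2 rad) or (y of large_ball in the frame of organizer below -0.01 m and value of joint lever_right above 0.2 rad))), for 0.1 s.
2. the large ball is in the cup while its lever is still down (z of large_ball in the frame of cup below 0.03 m and horizontal distance between large_ball and cup below 0.025 m and value of joint any of lever_left, lever_right above 0.15 rad), for 0.1 s.
At the end, for the whole second after the job is handed in: The large ball lies in the upright cup (within 25 mm of its axis, below 30 mm above its base), the cup is within 25 mm of its start, both levers are back up (under 0.04 rad, gates shut), and the small ball is still in its lane behind its gate (z of large_ball in the frame of cup below 0.03 m and horizontal distance between large_ball and cup below 0.025 m and height (world z) of large_ball below 0.04 m and value of joint each of lever_left, lever_right below 0.04 rad and x of small_ball in the frame of organizer below 0.05 m and height (world z) of small_ball above 0.11 m and angle between cup's own z axis and vertical below 0.1 rad and distance of cup from where it was at the start of the episode below 0.025 m); the robot touches nothing.
It fails at once if the small ball gets past its gate (x of small_ball in the frame of organizer above 0.06 m).
It fails at once if a ball or the cup is touched by the robot (contact force between any of the fingers, the arm and large_ball above 0.3 N or contact force between any of the fingers, the arm and small_ball above 0.3 N or contact force between any of the fingers, the arm and cup above 0.3 N).
It fails at once if the organizer or a lever is pressed with the arm instead of the fingers (contact force between the arm and organizer above 3 N).
It fails at once if a ball or the cup is lifted (height (world z) of any of large_ball, small_ball above 0.165 m or height (world z) of cup above 0.015 m).
It fails at once if a bystander is moved more than 20 mm (distance of any of motor, clamp, receiver, prop_guard, driver, battery, propeller from where it was at the start of the episode above 0.02 m).
It also fails if it takes over 29 s, if anything falls off the work surface, if the arm or the gripper's body presses on something with over 40 N, if the wrist force passes 120 N, or if a joint passes its speed limit or range.

ROBOT

A 6-joint arm with a two-finger parallel gripper is mounted at the origin on the work surface. World frame = base frame: x ahead of the robot, y to its left, z up, the work surface at z = 0. Lengths are in m, angles in rad, forces in N, time in s.
With the tool pointing down it reaches from about 0.425 to 0.95 m from the base axis. Payload 3.5 kg.
Tool frame: the origin (TCP) lies on the centre line of the jaws, within the pads' length; the fingertips stand 14 mm ahead of it and the grasp point (between the pads) lies 5 mm behind it (tips_ahead is the distance from the TCP to the fingertips, in m); y points along the fingers, z is the direction in which the jaws open and shut, and the axes are right-handed (so a half turn about y gives the same grasp; the last joint's range is limited). The gripper opens to 85 mm and grips with 20 to 120 N. Pads are 22 mm wide; open, the fingers measure 114 mm over their backs; the gripper's body (76 mm by 85 mm) begins 54 mm behind the grasp point. The pads swing forward as they close: fully open they stand 13 mm farther back than shut.
Start: joints at [0.971, 0.286, 1.577, -0, 1.279, -0.15], TCP at [0.293, 0.608, 0.245] pointing down, gripper open.
Joint ranges: [-2.77, 2.77], [-0.9, 2.22], [0.21, 2.48], [-1.53, 4.67], [0.24, 2.81], [-2.84, 2.84]. Speed limits (rad/s): [2.79, 2.79, 3.14, 3.14, 3.14, 3.14].

INTERFACE

Orientations are given as a unit quaternion [x, y, z, w].
In Python, from plant import get_state, read_camera, sign_off, tips_ahead gives the robot as it stands.
- The arm moves only by the tool send_rows, never from a script. Its argument "plan" is a list of rows, each a list of 2 entries, a list of its own where there are three numbers: the shift along the tool's x, y, z in units of 12 cm (1.0 is 12 cm), then the turn, a rotation vector about the tool's x, y, z in units of 360 degrees (1.0 is 360 degrees). In form: [[[tx, ty, tz], [rx, ry, rz]], ...]. A call has 1 to 12 rows; each row shifts and turns the commanded pose from where the row before left it, along the tool's axes as they then stand; what a row does not reach is not made up. A row lasts 1/10 s, in which the tool goes at most 50 mm and 8.59 degrees, less where a joint would pass 70% of its speed; a pose out of reach is approached as far as the arm can. A call with a number of a shift or a turn outside -1 to 1 is refused whole. A call with a gripper value outside its range is refused whole. "gripper" is the closure, from 0 (fully open) to 1 (shut), set as the call begins (left out, the last holds). The fingers move at their own pace and stop on an object; "grip_force" is the grip in N (left out, the last holds). Time passes only in rows, so rows that do not move let the fingers close. It gives the time, the measured TCP pose, the force and the opening at its end, in the units of the state.
- get_state(): the state, without advancing time (a new reading comes with each control period).
- read_camera(name): name is "scene" or "top" or "wrist"; returns a dict with "img" (420x560x3 uint8, blue, green, red), "fx", "fy", "cx", "cy" (pixels), "world_from_camera" (4x4, takes a point from camera to world coordinates); the wrist camera has in their place "mount" (4x4, takes a point from camera to tool coordinates, whose origin is the TCP and whose axes are the tool frame's). Camera axes: x right, y down, z forward; pixel columns grow to the right and rows downward; lengths in m; the calibration is good to about 2 mm. The wrist camera is an equidistant fisheye: a pixel r from the principal point sees the ray r / f radians off the axis. A picture is of the moment at which its call begins: read the wrist's pose just before it. There is no depth.
- sign_off(): hands the job in, once; it reports no verdict.
The state is a dict: "time": time; "qpos": joint angles; "dq": joint speeds; "joint_efforts": joint torques, N m; "eef_pos": TCP position; "tcp_rot": TCP orientation; "contact_force": force on the tool from outside, world axes, zero at the start; "wrist_torque": the same for the moment, N m; "opening": opening from 0.0 (shut) to 1.0 (fully open).
Only numpy, scipy, OpenCV 4.12 (cv2) and the standard library are available. Lean on these libraries where they do the work, as an engineer would, in place of code of your own. Each camera call takes 0.05 s, during which the arm holds its last target. There are 200 camera calls.

## Working session

There is one attempt and no reset: what is moved stays moved. The work goes in short steps, Python scripts to look and compute and a tool call to move; the robot and the scene stay as the last step left them, time stands still between calls to the robot, and variables do not carry over. Pictures are saved under pics/ and viewed, about 8 in all and at most 12, crops included, and the job is handed in when it is done.

Besides the shell and the picture viewer there is one more tool, called after "Emit:" as name(argument=value, ...) on one line, values as JSON. send_rows: Moves the arm, as the interface text tells. Its arguments: {"type":"object","properties":{"plan":{"type":"array"},"gripper":{"type":"number"},"grip_force":{"type":"number"}},"required":["plan"]}

```bash
mkdir -p pics; python3 - <<'E'
from plant import *
import cv2
print(get_state(), tips_ahead)
for n in("scene","top"):
    c=read_camera(n);cv2.imwrite(f"pics/{n}0.png",c["img"]);print(n,c["fx"],c["fy"],c["cx"],c["cy"],c["world_from_camera"])
E
```

```text
{'time': 0.0, 'qpos': array([ 9.71020652e-01,  2.87192074e-01,  1.57814262e+00,  2.35892760e-05,
        1.27858556e+00, -1.49985837e-01]), 'dq': array([-0.00034392, -0.00042131, -0.0003978 , -0.00098081,  0.00141013,
        0.0007846 ]), 'joint_efforts': array([-1.86249326e-04, -4.05972254e+01, -2.92633277e+01, -6.81749748e-05,
        5.66146089e-03, -1.97176411e-05]), 'eef_pos': array([0.29308805, 0.60737708, 0.24394814]), 'tcp_rot': array([ 0.69006195, -0.15799859,  0.15738108, -0.68853624]), 'contact_force': array([ 0.60697495, -0.39277572,  0.52544486]), 'wrist_torque': array([ 0.00784653,  0.00762751, -0.00684108]), 'opening': 1.000877602382968} 0.014
scene 477.2062248376782 477.2062248376782 276.502704492011 199.85400285475228 [[ 0.4600765   0.56547224 -0.68452229  1.65503167]
 [ 0.88783221 -0.28505904  0.36124135 -0.5722103 ]
 [ 0.00914269 -0.77393959 -0.63319343  1.11494834]
 [ 0.          0.          0.          1.        ]]
top 418.95494628179404 418.95494628179404 286.61970477605155 206.25918867129562 [[ 0.02351741 -0.99513482  0.09567452  0.48883518]
 [-0.99960814 -0.02195344  0.01736689 -0.01696384]
 [-0.01518202 -0.09604546 -0.99526116  1.25533705]
 [ 0.          0.          0.          1.        ]]
```

View pics/top0.png

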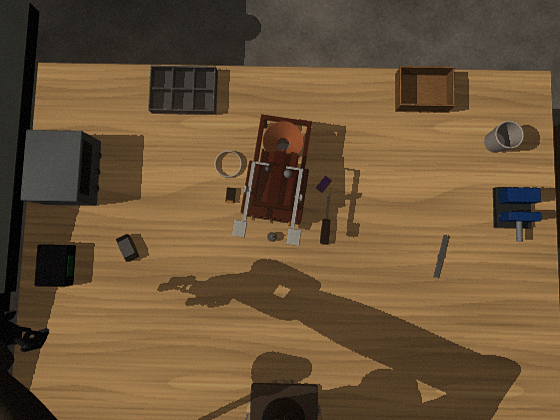

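View pics/scene0.png

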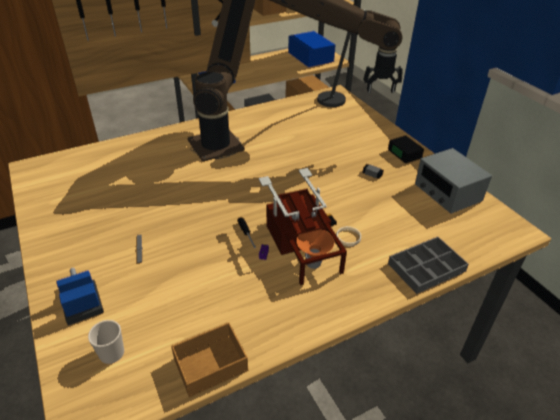

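The top view shows the two white paddles at about (239,229) on the left and (294,238) on the right, with the funnel at (284,140). The scene view shows the organizer at about (305,220). I'll enlarge both to tell the balls apart.

```bash
python3 - <<'E'
import cv2,numpy as np
a=cv2.imread("pics/top0.png")[105:250,215:345];b=cv2.imread("pics/scene0.png")[160:285,245:375]
f=lambda i:cv2.resize(i,(400,580 if i is a else 400),interpolation=cv2.INTER_CUBIC)
A=cv2.resize(a,None,fx=4,fy=4,interpolation=2)[:580];B=cv2.resize(b,None,fx=2.1,fy=2.1,interpolation=2)
o=np.zeros((580,800,3),np.uint8);o[:A.shape[0],:A.shape[1]]=A;o[:B.shape[0],520:520+B.shape[1]]=B[:,:280]
cv2.imwrite("pics/crop1.png",np.clip(o*1.6,0,255).astype(np.uint8))
E
```

```text
(no output)
```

View pics/crop1.png

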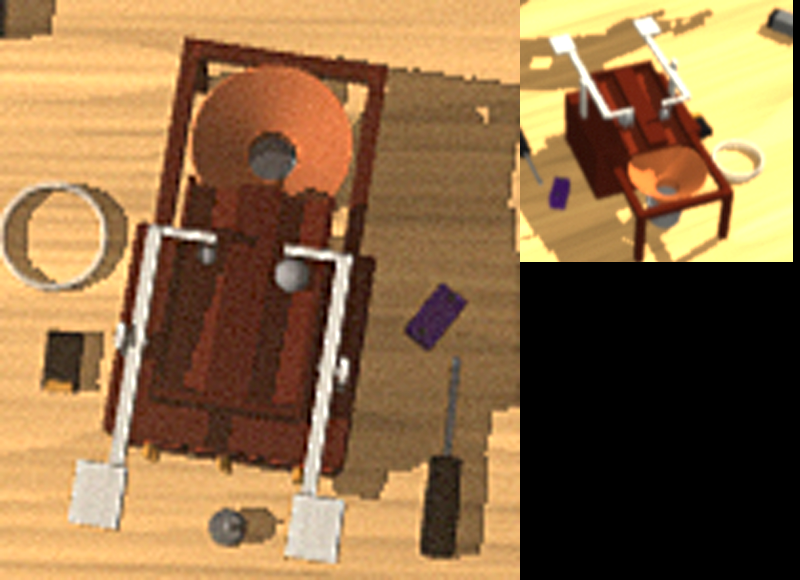

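The crop shows the larger ball in the right lane at full-image pixel (288,174), and the small one in the left lane at about (267,168). So I press the right paddle, at about (293.5,236.7). Next I'll locate it.

```bash
cat > h.py <<'E'
import numpy as np,cv2
from plant import *
from scipy.spatial.transform import Rotation as R
def ray(c,u,v,z):
    T=c["world_from_camera"];d=T[:3,:3]@[(u-c["cx"])/c["fx"],(v-c["cy"])/c["fy"],1]
    return T[:3,3]+d*(z-T[2,3])/d[2]
E
python3 - <<'E'
from h import *
c=read_camera("top");i=c["img"][205:260,225:312]
hsv=cv2.cvtColor(i,cv2.COLOR_BGR2HSV)
m=((hsv[...,1]<45)&(hsv[...,2]>120)).astype(np.uint8)
m=cv2.morphologyEx(m,cv2.MORPH_OPEN,np.ones((6,6),np.uint8))
n,_,s,ce=cv2.connectedComponentsWithStats(m)
P=[]
for k in range(1,n):
    u,v=ce[k]+[225,205];p=ray(c,u,v,.162);P.append(p);print(u,v,s[k],p)
# organizer frame from the two paddle centres and check with funnel
P.sort(key=lambda p:-p[1]);L,Rr=P[0],P[-1];d=L-Rr;print("sep",np.linalg.norm(d))
y=d/np.linalg.norm(d);x=np.array([y[1],-y[0],0]);yaw=np.arctan2(x[1],x[0])
o=(L+Rr)/2+.135*x;print("yaw",yaw,"org",o)
f=ray(c,215+272/4,105+135/4,.100);print("funnel vis",f,"pred",o+.128*x)
for n_,u,v,z in(("big",288,174,.13),("small",267,168,.125),("motor",215+228/4,105+527/4,.03)):
    p=ray(c,u,v,z)-o;print(n_,p@x,p@y)
s=get_state();r=R.from_quat(s["tcp_rot"]).as_matrix();print(s["eef_pos"],r)
E
```

```text
239.66467065868264 229.17365269461078 [  9  17  12  15 167] [0.53109968 0.12336729 0.162     ]
294.2413793103448 237.8793103448276 [ 63  26  13  15 174] [ 0.51172683 -0.01966232  0.162     ]
sep 0.14433564271574856
yaw -0.13462716986112794 org [0.6551917  0.03373267 0.162     ]
funnel vis [0.79053727 0.01787466 0.1       ] pred [0.78203348 0.01655239 0.162     ]
big 0.03412093736238215 -0.028417125838679516
small 0.04248764596635472 0.031177132985943858
motor -0.13917433181539526 -0.007486282724834763
[0.29318528 0.60746374 0.24423041] [[ 9.00534463e-01 -1.04631641e-03  4.34783379e-01]
 [-4.34784552e-01 -1.53805609e-03  9.00533191e-01]
 [-2.73521427e-04 -9.99998270e-01 -1.83999473e-03]]
```

The checks agree: the paddle separation is 144.3 mm against 144 expected, the balls sit at y ≈ -28 and +31, and the motor is between the paddles. The right paddle is at about (0.512,-0.020). I'll go above it with the jaws shut.

Emit:
send_rows(plan=[[[0.22,0,-0.22],[0,0,0]],[[0.22,0,-0.22],[0,0,0]],[[0.22,0,-0.22],[0,0,0]],[[0.22,0,-0.22],[0,0,0]],[[0.22,0,-0.22],[0,0,0]],[[0.22,0,-0.22],[0,0,0]],[[0.22,0,-0.22],[0,0,0]],[[0.22,0,-0.22],[0,0,0]],[[0.22,0,-0.22],[0,0,0]],[[0.22,0,-0.22],[0,0,0]],[[0.22,0,-0.22],[0,0,0]],[[0.22,0,-0.22],[0,0,0]]], gripper=1, grip_force=30)

```text
time: 1.35
eef_pos: [0.441, 0.1834, 0.2451]
tcp_rot: [0.689, -0.158, 0.158, -0.689]
contact_force: [-0.6, -0.5, -0.4]
opening: -0.001
```

Emit:
send_rows(plan=[[[0.12,0,-0.12],[0,0,0]],[[0.12,0,-0.12],[0,0,0]],[[0,0,0],[0,-0.016,0]],[[0,0,0],[0,-0.017,0]],[[0,0,0],[0,-0.017,0]],[[0,0,0],[0,0,0]]])

```text
time: 1.95
eef_pos: [0.4542, 0.1463, 0.245]
tcp_rot: [0.706, -0.048, 0.048, -0.705]
contact_force: [-0.2, -0.8, 0.4]
opening: -0.001
```

```bash
cat > rel.py <<'E'
from h import *
s=get_state();r=R.from_quat(s["tcp_rot"]).as_matrix()
t=np.array([0.512,-0.020,s["eef_pos"][2]])
print(s["time"],s["eef_pos"],s["contact_force"],s["opening"],"\n",r.round(3),"\nunits to paddle",(r.T@(t-s["eef_pos"])/.12).round(3))
E
python3 rel.py; python3 - <<'E'
from h import *
c=read_camera("wrist");cv2.imwrite("pics/w1.png",c["img"])
s=get_state();r=R.from_quat(s["tcp_rot"]).as_matrix()
M=np.array(c["mount"])
def proj(p):
    q=np.linalg.inv(M)@np.r_[r.T@(np.array(p)-s["eef_pos"]),1];q=q[:3]
    th=np.arctan2(np.hypot(q[0],q[1]),q[2]);a=np.arctan2(q[1],q[0])
    return c["cx"]+c["fx"]*th*np.cos(a),c["cy"]+c["fy"]*th*np.sin(a)
print("paddle pred",proj([.512,-.020,.162]),"below tips",proj([*s["eef_pos"][:2],.162]))
E
```

```text
1.95 [0.45418688 0.14625227 0.24500722] [-0.23940184 -0.80005385  0.40060244] -0.0009469975282903327 
 [[ 0.991 -0.001  0.136]
 [-0.136 -0.     0.991]
 [-0.001 -1.    -0.   ]] 
units to paddle [ 0.665 -0.    -1.307]
paddle pred (np.float64(105.18469607257606), np.float64(302.17113459351236)) below tips (np.float64(280.5156956626612), np.float64(220.79031362477986))
```

View pics/w1.png

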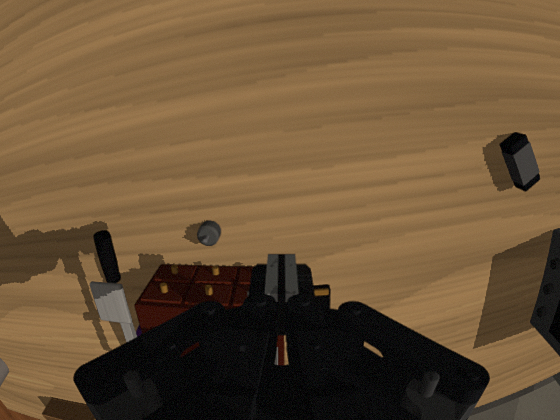

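The wrist view shows the right paddle at about (112,300), against a prediction of (105,302), which is consistent. I'll move the rest of the way over it.

Emit:
send_rows(plan=[[[0.11,0,-0.22],[0,0,0]],[[0.11,0,-0.22],[0,0,0]],[[0.11,0,-0.22],[0,0,0]],[[0.11,0,-0.22],[0,0,0]],[[0.11,0,-0.22],[0,0,0]],[[0.11,0,-0.21],[0,0,0]],[[0,0.2,0],[0,0,0]],[[0,0.1,0],[0,0,0]],[[0,0,0],[0,0,0]]])

```text
time: 2.9
eef_pos: [0.5099, -0.0195, 0.2065]
tcp_rot: [-0.705, 0.05, -0.046, 0.706]
contact_force: [0.0, 1.2, -0.2]
opening: 0.001
```

```bash
python3 rel.py; python3 - <<'E'
from h import *
c=read_camera("wrist");cv2.imwrite("pics/w2.png",c["img"])
E
```

```text
2.9 [ 0.50987015 -0.01951201  0.20653453] [ 0.0232589   1.21671491 -0.22988969] 0.001273693463147062 
 [[ 0.991 -0.006  0.136]
 [-0.136  0.001  0.991]
 [-0.006 -1.     0.001]] 
units to paddle [ 0.018 -0.    -0.002]
```

View pics/w2.png

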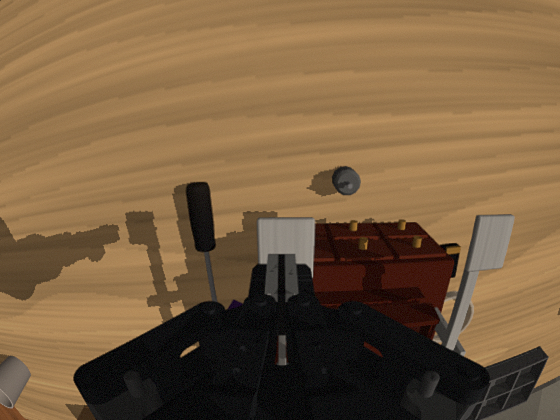

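The fingers are over the right paddle, whose top spans columns 258–314 with the tip at column 282, so they are centred to within 2–3 mm. I'll press down.

Emit:
send_rows(plan=[[[0,0.1,0],[0,0,0]],[[0,0.1,0],[0,0,0]],[[0,0.06,0],[0,0,0]],[[0,0.05,0],[0,0,0]],[[0,0.05,0],[0,0,0]],[[0,0.05,0],[0,0,0]],[[0,0.05,0],[0,0,0]],[[0,0.04,0],[0,0,0]],[[0,0,0],[0,0,0]]])

```text
time: 3.85
eef_pos: [0.5126, -0.0201, 0.1496]
tcp_rot: [-0.705, 0.047, -0.049, 0.706]
contact_force: [0.1, 1.9, 2.9]
opening: 0.003
```

Emit:
send_rows(plan=[[[0,0.03,0],[0,0,0]],[[0,0.03,0],[0,0,0]],[[0,0,0],[0,0,0]],[[0,0,0],[0,0,0]],[[0,0,0],[0,0,0]],[[0,0,0],[0,0,0]]])

```text
time: 4.45
eef_pos: [0.5132, -0.0204, 0.1436]
tcp_rot: [0.706, -0.046, 0.05, -0.705]
contact_force: [1.6, 1.5, 5.7]
opening: 0.001
```

```bash
python3 rel.py; python3 - <<'E'
from h import *
a=read_camera("top")["img"][105:250,215:345];b=read_camera("scene")["img"][160:285,245:375]
o=np.zeros((580,800,3),np.uint8);o[:,:520]=cv2.resize(a,None,fx=4,fy=4,interpolation=2)
o[:262,527:800]=cv2.resize(b,None,fx=2.1,fy=2.1,interpolation=2)[:262]
cv2.imwrite("pics/p3.png",np.clip(o*1.6,0,255).astype(np.uint8))
E
```

```text
4.45 [ 0.51317451 -0.02042664  0.14358173] [1.55141322 1.46598997 5.66679226] 0.001170419480019548 
 [[ 0.991  0.004  0.135]
 [-0.135 -0.001  0.991]
 [ 0.004 -1.    -0.   ]] 
units to paddle [-0.01  -0.     0.002]
```

View pics/p3.png

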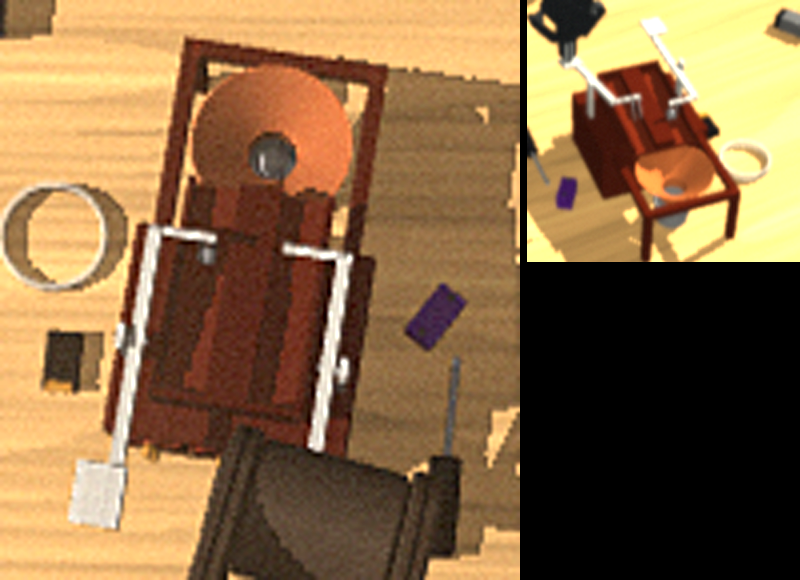

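The large ball has left the right lane, and a bright sphere shows inside the spout at crop (275,157). The small ball is still at (207,252). I'll hold a bit longer so the ball settles, then compare frames before releasing.

Emit:
send_rows(plan=[[[0,0,0],[0,0,0]],[[0,0,0],[0,0,0]],[[0,0,0],[0,0,0]],[[0,0,0],[0,0,0]],[[0,0,0],[0,0,0]],[[0,0,0],[0,0,0]],[[0,0,0],[0,0,0]],[[0,0,0],[0,0,0]],[[0,0,0],[0,0,0]],[[0,0,0],[0,0,0]]])

```text
time: 5.55
eef_pos: [0.5132, -0.0205, 0.1436]
tcp_rot: [0.706, -0.046, 0.05, -0.705]
contact_force: [1.1, 1.8, 5.4]
opening: 0.004
```

```bash
python3 - <<'E'
from h import *
c=read_camera("top");t=c["img"];t0=cv2.imread("pics/top0.png");b=read_camera("scene")["img"]
up=lambda i,w,h:np.clip(cv2.resize(i,(w,h),interpolation=2)*2.0,0,255).astype(np.uint8)
o=np.hstack([up(t0[125:165,265:305],260,260),up(t[125:165,265:305],260,260),up(b[225:275,290:340],260,260)])
cv2.imwrite("pics/p4.png",o)
print("spout bottom pt ray at z=.015",ray(c,215+275/4,105+157/4,.015))
E
```

```text
spout bottom pt ray at z=.015 [0.79584328 0.01776159 0.015     ]
```

View pics/p4.png

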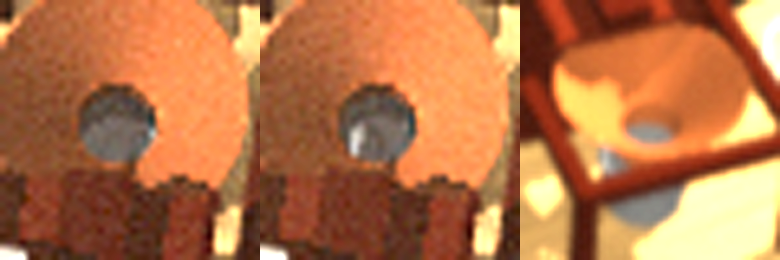

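Compared with the start (left panel), a ball with a highlight now sits in the cup, seen through the spout at panel pixel (365,140). The lever is still down with 5.4 N on the tool. I'll release it gently, straight up.

Emit:
send_rows(plan=[[[0,-0.04,0],[0,0,0]],[[0,-0.05,0],[0,0,0]],[[0,-0.05,0],[0,0,0]],[[0,-0.05,0],[0,0,0]],[[0,-0.06,0],[0,0,0]],[[0,-0.08,0],[0,0,0]],[[0,-0.15,0],[0,0,0]],[[0,-0.2,0],[0,0,0]],[[-0.2,-0.2,0],[0,0,0]],[[-0.2,0,0],[0,0,0]],[[0,0,0],[0,0,0]],[[0,0,0],[0,0,0]]])

```text
time: 6.85
eef_pos: [0.4643, -0.0137, 0.2478]
tcp_rot: [0.706, -0.047, 0.049, -0.705]
contact_force: [0.2, -0.2, 0.6]
opening: 0.002
```

```bash
python3 rel.py; python3 - <<'E'
from h import *
a=read_camera("top")["img"][105:250,215:345];b=read_camera("scene")["img"][160:285,245:375]
o=np.zeros((580,800,3),np.uint8);o[:,:520]=cv2.resize(a,None,fx=4,fy=4,interpolation=2)
o[:262,527:800]=cv2.resize(b,None,fx=2.1,fy=2.1,interpolation=2)[:262]
cv2.imwrite("pics/p5.png",np.clip(o*1.6,0,255).astype(np.uint8))
E
```

```text
6.85 [ 0.46432763 -0.01371168  0.2477585 ] [ 0.1622912  -0.2292255   0.63503432] 0.001800112276882723 
 [[ 0.991  0.002  0.135]
 [-0.135 -0.     0.991]
 [ 0.002 -1.    -0.   ]] 
units to paddle [0.401 0.001 0.002]
```

View pics/p5.png

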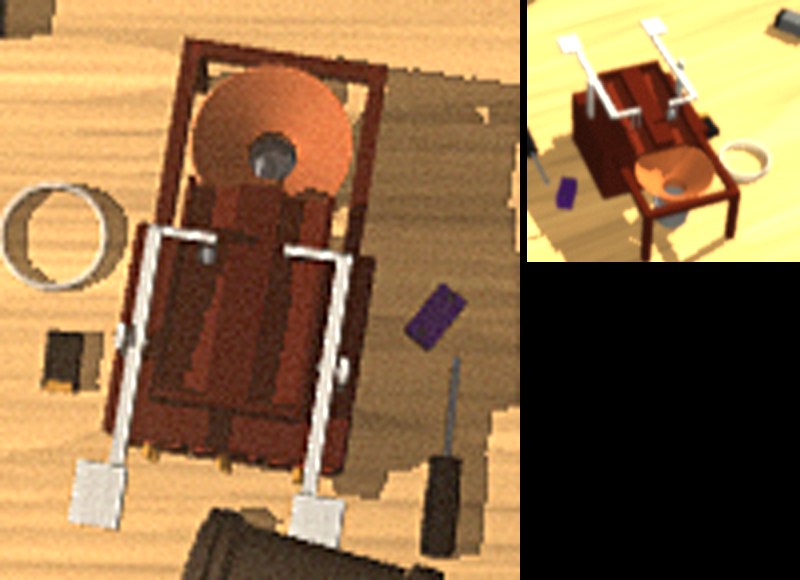

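The right lever is back up: its paddle at (317,520) and its gate look as they did at the start. The small ball is still at (207,252), the large ball is in the cup, and the visible bystanders haven't moved. The arm is clear, so I'll hand in.

```bash
python3 -c "
from plant import *
print(sign_off())"
```

```text
the job is handed in; nothing more can be done
None
```

The large ball is in the cup and the job is handed in at about 6.9 s of the 29 s allowed; `sign_off` gives no verdict.

- **Which lever:** the large ball was waiting in the right lane. I pressed the right paddle with the shut fingertips, at about 5.7 N.
- **Release:** I held the paddle down for about 1.5 s, until the pictures showed the ball in the cup through the spout. Then I raised the fingers slowly and backed the arm off.
- **Last checks:** in the final pictures both levers look up with their gates shut, and the small ball is still behind its left gate. The cup and the bystanders in view look unmoved. The tool force was about 0.6 N, the same as the no-contact readings.
- **Not checked:**
  - I judged the levers and the ball in the cup by eye, not by measuring lever angles or the ball's position.
  - The arm hid the motor in the last picture. I saw it undisturbed before the press, and nothing went near it.
  - The battery and propeller were outside the last pictures.
- **Disagreement:** the funnel's measured position was about 8 mm off the prediction. I put this down to choosing its pixel by eye, and it did not affect the press.

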